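Refit the intake guard on a nail-dust extractor

ROBOT

A 6-joint arm with a two-finger parallel gripper is mounted at the origin on the work surface. World frame = base frame: x ahead of the robot, y to its left, z up, the work surface at z = 0. Lengths are in m, angles in rad, forces in N, time in s.
With the tool pointing down it reaches from about 0.3 to 0.775 m from the base axis. Payload 14.6 kg.
Tool frame: the origin (TCP) lies midway between the tips of the shut fingers; the grasp point (between the pads) lies 19 mm behind it; z points along the fingers, y is the line along which they close (so a half turn about z gives the same grasp; the last joint's range is limited). The gripper opens to 85 mm and grips with 20 to 120 N. Pads are 22 mm wide; open, the fingers measure 114 mm over their backs; the gripper's body (76 mm by 85 mm) begins 54 mm behind the grasp point. The pads swing forward as they close: fully open they stand 13 mm farther back than shut.
Start: joints at [1.099, 0.3, 1.521, -0, 1.321, -0.067], TCP at [0.217, 0.506, 0.231] pointing down, gripper open.
Joint ranges: [-3.03, 3.03], [-0.79, 2.21], [0.23, 2.52], [-1.04, 4.18], [0, 3.07], [-2.55, 2.55]. Speed limits (rad/s): [2.22, 2.22, 2.57, 3.14, 3.14, 3.14].

INTERFACE

Orientations are given as a unit quaternion [w, x, y, z].
In Python, from cell import robot gives the robot as it stands.
- The arm moves only by the shell command python3 -m crank 'ROWS'. ROWS is JSON, a list of rows, each a list of 5 numbers: the finger opening in cm, from 0 to 8.54, then the shift along the tool's x, y, z in cm, then the turn about the tool's z in degrees. In form: [[jaw, x, y, z, turn], ...]. A call has 1 to 10 rows; each row shifts and turns the commanded pose from where the row before left it, along the tool's axes as they then stand; what a row does not reach is not made up. A row lasts 1/12 s, in which the tool goes at most 41.7 mm and 7.16 degrees, less where a joint would pass 70% of its speed; a pose out of reach is approached as far as the arm can. A call is refused whole if a number of a shift passes 4.17 or a number of a turn 7.16, either way. A call with a gripper value outside its range is refused whole. The fingers move at their own pace and stop on an object; the grip force is fixed at half the most. Time passes only in rows, so rows that do not move let the fingers close. It gives the time, the measured TCP pose, the force, the opening and the grip force at its end, in the units of the state.
- robot.state(): the state, without advancing time (a new reading comes with each control period).
- robot.capture(name): name is "scene" or "top"; returns a dict with "image" (480x640x3 uint8, red, green, blue), "fx", "fy", "cx", "cy" (pixels), "rvec" (rotation vector, rad) and "tvec" (3), from world to camera coordinates, as OpenCV has them. Camera axes: x right, y down, z forward; pixel columns grow to the right and rows downward; lengths in m; the calibration is good to about 2 mm. A picture is of the moment at which its call begins. There is no depth.
- robot.job_done(): hands the job in; it is judged then, once.
The state is a dict: "time_s": time; "q": joint angles; "qd": joint speeds; "joint_torque": joint torques, N m; "eef_pos": TCP position; "eef_rot": TCP orientation; "force": force on the tool from outside, world axes, zero at the start; "moment": the same for the moment, N m; "width": finger opening in m; "finger_force": force on a finger pad.
Only numpy, scipy, OpenCV 4.12 (cv2) and the standard library are available. Lean on these libraries where they do the work, as an engineer would, in place of code of your own. Each camera call takes 0.05 s, during which the arm holds its last target. There are 200 camera calls.

TASK

Put the cleaned metal intake guard back on the nail-dust extractor: lift it (it has a blue grip) from the round mat, turn it, resting gently on the stud tips, until its three holes find the three brass studs, and let it slide down fully home, flat on the plate, without forcing it. Then swing the red latch in over the guard until it stops, let go, and leave the bottles and brush standing and lying where they are.

Things in the scene. Friction and masses are not known exactly. Their poses are not given: they have to be found in the camera images.
- guard_mid (a point): Centre of the intake guard, on its axis, 21 mm above its flat underside: aluminium disc, 114 mm wide, 6 mm thick; about 0.22 kg. On top a blue bar grip, 40 mm long along the guard's x, 14 mm thick along its y, from 6 to 42 mm above the underside. z is up. It starts flat on a mat.
- guard_hole (a point): Lower mouth of the guard's first hole, at its underside, 45 mm from the guard's axis along the guard's x. There are three such through holes, 9.6 mm wide, 6 mm deep, at 0, 120 and 240 degrees: any of the three ways round will do.
- extractor: Dust extractor, fixed: white housing 220 mm (its x) by 240 mm (its y), 75 mm high; origin at the centre of its underside, front faces its -x. Pressing the guard on it with more than 40 N damages it.
- seat (a point): Centre of the round dark stud plate (124 mm across) on the extractor, at its upper face, 79 mm above the table; axes as the extractor's. The guard fully home lies flat on this plate, so guard_mid is then 21 mm above this point. The latch, when open, is clear of the guard's way down.
- stud_tips (a point): On the seat's axis, level with the tips of the three upright brass studs: 8 mm thick, domed, 18 mm high, 45 mm from the axis. Nominally at 60, 180 and 300 degrees from the extractor's x, but the plate is clamped turned by up to 0.3 rad either way: the amount is not reported (find it by feel or sight) and stays fixed.
- latch (a joint): Angle of the red latch arm (rad). At 0 the arm points along the extractor's +y, clear of the seat; positive turns it anticlockwise from above; at 1.57 it points at the seat's axis and lies over the guard's disc; it stops at 1.62. Stays where left; friction under 0.1 N m.
- latch_pivot (a point): Pivot of the red latch, 78 mm from the seat's axis along the extractor's +x, at mid-thickness of the arm (11.5 mm above the seat). The arm passes 3 mm over the seated guard's disc; it is 12 mm wide, 5 mm thick, and reaches 54 mm from the pivot.
- latch_knob (a point): Centre of the upright black knob on the latch arm: round, 14 mm in diameter, 26 mm high (from 13 mm below to 13 mm above this point), 40 mm from the pivot. It can be pinched or pushed.
- polish_pink_mid (a point): Half-way up a pink nail-polish bottle, 28 mm across, 70 mm high, standing on the extractor's housing near a front corner. Leave it alone.
- polish_red_mid (a point): Half-way up a red nail-polish bottle, 28 mm across, 70 mm high, standing on the table. Leave it alone.
- polish_teal_mid (a point): Half-way up a teal nail-polish bottle, 28 mm across, 70 mm high, standing on the table. Leave it alone.
- remover_mid (a point): Half-way up a remover bottle, 52 mm across, 130 mm high, standing on the table. Leave it alone.
- brush_mid (a point): A dust brush lying on the table, 145 mm long, 12 mm thick. Leave it alone.

How it is judged:
By the outcome, as a careful person would: the job done as asked, in the order asked, and still so for the second after the job is handed in, with the robot touching nothing.
It also fails if it takes over 72 s, if anything falls off the work surface, if the arm or the gripper's body presses on something with over 40 N, if the wrist force passes 120 N, or if a joint passes its speed limit or range.

## Working session

There is one attempt and no reset: what is moved stays moved. The work goes in short steps, Python scripts to look and compute and a shell command to move; the robot and the scene stay as the last step left them, time stands still between calls to the robot, and variables do not carry over. Pictures are saved under pics/ and viewed, at most 10 in all, crops included, and the job is handed in when it is done.

```bash
mkdir -p pics; cat > h.py <<'E'
import numpy as np,cv2
from cell import robot
def cap(n,f=None):
    c=robot.capture(n)
    if f: cv2.imwrite('pics/'+f,c['image'][:,:,::-1])
    return c
def ray(c,u,v,z):
    R=cv2.Rodrigues(np.array(c['rvec'],float))[0];t=np.array(c['tvec'],float).ravel()
    o=-R.T@t;d=R.T@np.array([(u-c['cx'])/c['fx'],(v-c['cy'])/c['fy'],1.])
    return o+d*(z-o[2])/d[2]
def proj(c,p):
    R=cv2.Rodrigues(np.array(c['rvec'],float))[0];q=R@np.array(p)+np.array(c['tvec'],float).ravel()
    return np.array([c['fx']*q[0]/q[2]+c['cx'],c['fy']*q[1]/q[2]+c['cy']])
E
python3 - <<'E'
from h import *
for n in('scene','top'):
    c=cap(n,n+'0.png');R=cv2.Rodrigues(np.array(c['rvec'],float))[0]
    print(n,c['fx'],-R.T@np.array(c['tvec']).ravel(),R[2])
s=robot.state();print({k:s[k] for k in('time_s','eef_pos','eef_rot','force','width')})
E
```

```text
scene 552.8066982191627 [1.0065234  0.61737938 0.99320247] [-0.40263918 -0.52752366 -0.74806448]
top 492.57610667282574 [0.43574759 0.0101829  1.10910712] [ 0.08337842  0.00521829 -0.99650429]
{'time_s': 0.1, 'eef_pos': array([0.21651733, 0.50537525, 0.23079404]), 'eef_rot': array([-1.23118540e-04,  2.01001558e-01,  9.79590800e-01, -4.71100119e-04]), 'force': array([ 0.20660296, -0.39020652, -0.37930856]), 'width': 0.0853431296347553}
```

View pics/scene0.png

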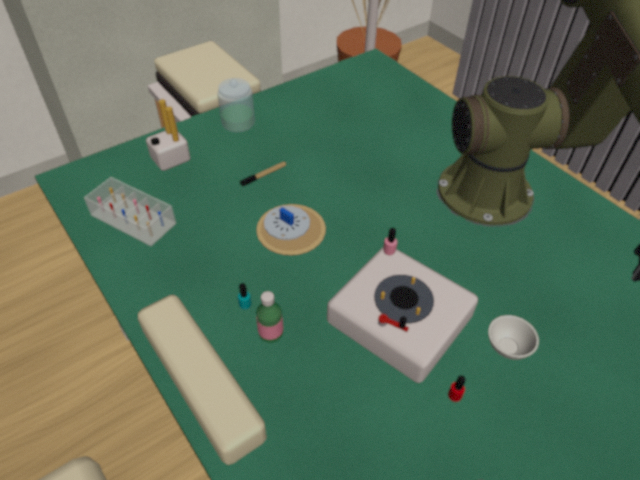

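View pics/top0.png

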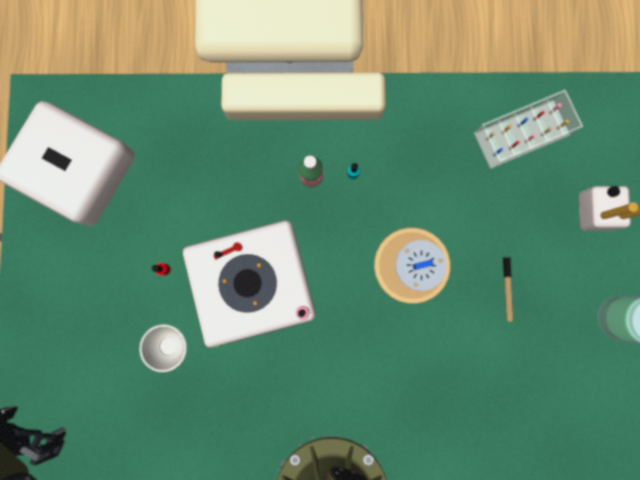

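The scene view shows the guard on its mat (~290,225) and the extractor (~403,300) with the latch open. In the top view the guard is at (421,265), the stud plate at (248,283), the studs around (259,265), (224,281), (254,303), and the latch knob near (218,255).

```bash
python3 - <<'E'
from h import *
c=cap('top');im=c['image'];hsv=cv2.cvtColor(im,cv2.COLOR_RGB2HSV).astype(int);H,S,V=[hsv[...,i] for i in range(3)]
def comps(m,box,mina=3):
    x0,y0,x1,y1=box;mm=np.zeros(m.shape,np.uint8);mm[y0:y1,x0:x1]=m[y0:y1,x0:x1]
    n,l,s,ce=cv2.connectedComponentsWithStats(mm)
    return [(l==i,s[i,4],ce[i]) for i in range(1,n) if s[i,4]>=mina]
def big(m,box): return max(comps(m,box),key=lambda k:k[1])
def pts(m): return np.argwhere(m)[:,::-1].astype(float)
# grip
g=big((H>100)&(H<125)&(S>130),(390,235,455,300));(gc,gs,ga)=cv2.minAreaRect(pts(g[0]).astype(np.float32))
print('grip',g[1],g[2],gs,ga)
pp=pts(g[0]);w=np.array([ray(c,*p,0.03)[:2] for p in pp]);m=w.mean(0);e=np.linalg.eigh(np.cov((w-m).T));d=e[1][:,1];print('grip world@.03',m,'ang',np.degrees(np.arctan2(d[1],d[0]))%180)
# disc silver
dm=((S<70)&(V>120)|(g[0])).astype(np.uint8);d=big(dm,(380,225,460,310))
h=cv2.convexHull(pts(d[0]).astype(np.float32));el=cv2.fitEllipse(h);print('disc',d[1],el)
for z in(.006,.01,.014):print(z,ray(c,*el[0],z))
print('disc diam',np.linalg.norm(ray(c,el[0][0]-el[1][1]/2,el[0][1],.01)-ray(c,el[0][0]+el[1][1]/2,el[0][1],.01)))
# plate: dark
p=big((V<110)&(S<120),(205,240,295,325));h=cv2.convexHull(pts(p[0]).astype(np.float32));el=cv2.fitEllipse(h);print('plate',p[1],el);seat=ray(c,*el[0],.079);print('seat',seat,el[1][0]/c['fx']*(c['tvec'][2]))
for k in comps((H>12)&(H<32)&(S>90)&(V>100),(205,240,295,325)):
    q=ray(c,*k[2],.094)-seat;print('stud',k[1],k[2],np.hypot(*q[:2])*1e3,np.degrees(np.arctan2(q[1],q[0])))
r=big(((H<8)|(H>172))&(S>150)&(V>80),(195,230,250,270));w=np.array([ray(c,*x,.093)[:2] for x in pts(r[0])]);print('latch',r[1],r[2]);
for q in cv2.boxPoints(cv2.minAreaRect(w.astype(np.float32))):print(q)
hs=big((S<45)&(V>190),(170,200,330,360));rc=cv2.minAreaRect(np.array([ray(c,*x,.075)[:2] for x in pts(hs[0])]).astype(np.float32));print('housing',rc)
a=cv2.resize(im[225:350,170:330],(800,300*800//384),interpolation=cv2.INTER_CUBIC)
a=np.vstack([cv2.resize(im[228:308,372:472],(375,300),interpolation=cv2.INTER_CUBIC),cv2.resize(im[215:355,180:355],(375,300),interpolation=cv2.INTER_CUBIC)])
s=cap('scene')['image'];b=np.vstack([cv2.resize(s[200:260,250:330],(400,300),interpolation=cv2.INTER_CUBIC),cv2.resize(s[235:375,320:490],(400,300),interpolation=cv2.INTER_CUBIC)])
cv2.imwrite('pics/z.png',np.hstack([a,b])[:,:,::-1])
E
```

```text
grip 100 [423.12 264.14] (5.321675777435303, 18.663339614868164) 77.00537872314453
grip world@.03 [ 0.4969709  -0.20134378] ang 103.82377820721244
disc 2054 ((420.75189208984375, 264.94036865234375), (51.35073471069336, 52.254547119140625), 128.07757568359375)
0.006 [ 0.49655093 -0.20071402  0.006     ]
0.01 [ 0.49633045 -0.19994928  0.01      ]
0.014 [ 0.49610997 -0.19918455  0.014     ]
disc diam 0.11648696305258954
plate 2416 ((247.13137817382812, 282.8422546386719), (55.490150451660156, 56.27973175048828), 50.173545837402344)
seat [0.45607487 0.17628243 0.079     ] 0.12040853153827269
stud 16 [258.6875 264.875 ] 44.90108876099778 -35.23908986167272
stud 15 [224.4 280.6] 44.71803473886965 84.310424294379
stud 16 [255.  302.5] 44.82290613003578 -154.9150273403501
latch 82 [232.23170732 248.5       ]
[0.5064483  0.22161007]
[0.52922195 0.18644571]
[0.5409513  0.19404203]
[0.5181777  0.22920638]
housing ((0.45572590827941895, 0.177336186170578), (0.21214954555034637, 0.2310277223587036), 14.892505645751953)
```

View pics/z.png

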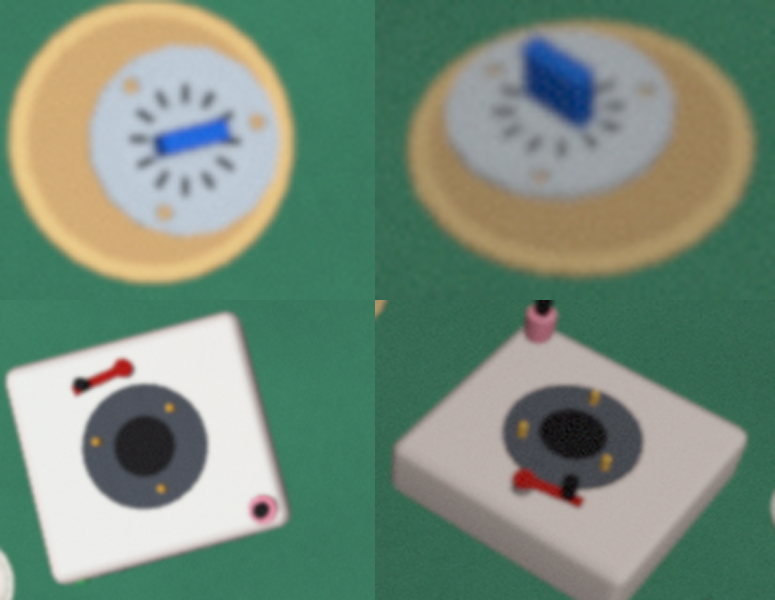

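The crops show one hole just past the right end of the grip, so the guard's +x points image-right (about -76° in world). The latch is part-open with the knob at its left end, and the three studs are clear. Next I go over the guard.

```bash
cat >> h.py <<'E'
from scipy.spatial.transform import Rotation as Ro
def go(p,yaw=None):
    s=robot.state();q=s['eef_rot'];R=Ro.from_quat([q[1],q[2],q[3],q[0]]).as_matrix()
    y=np.degrees(np.arctan2(R[1,1],R[0,1]))
    print('t',round(s['time_s'],2),'pos',np.round(s['eef_pos'],4),'yawY',round(y,2),'F',np.round(s['force'],1),'M',np.round(s['moment'],2),'w',round(s['width'],4),'ff',s['finger_force'])
    d=R.T@(np.array(p)-s['eef_pos'])*100
    print('shift cm',np.round(d,2),'turn',None if yaw is None else round((y-yaw+90)%180-90,2), 'tilt',np.round(R[:2,2],4))
E
python3 -m crank '[[8.5,-2.8,-2.8,0,0],[8.5,-2.8,-2.8,0,0],[8.5,-2.8,-2.8,0,0],[8.5,-2.8,-2.8,0,0],[8.5,-2.8,-2.8,0,0],[8.5,-2.8,-2.8,0,0],[8.5,-2.8,-2.8,0,0],[8.5,-2.8,-2.8,0,0],[8.5,-2.8,-2.8,0,0],[8.5,-2.8,-2.8,0,0]]'
python3 -m crank '[[8.5,-2.8,-2.8,0,0],[8.5,-2.8,-2.8,0,0],[8.5,-2.8,-2.8,0,0],[8.5,-2.8,-2.8,0,0],[8.5,-2.8,-2.8,0,0],[8.5,-2.8,-2.8,0,0],[8.5,-2.8,-2.8,0,0],[8.5,-2.8,-2.8,0,0],[8.5,-2.8,-2.8,0,0],[8.5,0,0,0,0]]'
python3 -m crank '[[8.5,0,0,0,6.6],[8.5,0,0,0,6.6],[8.5,0,0,0,6.6],[8.5,0,0,0,6.6],[8.5,0,0,0,6.6],[8.5,0,0,0,6.6],[8.5,0,0,0,6.6],[8.5,0,0,0,6.6],[8.5,0,0,0,0]]'
python3 - <<'E'
from h import *
go([.4965,-.2005,.09],13.8)
# mat height & grip top from scene (two-view triangulation of disc rim)
c=cap('scene');hsv=cv2.cvtColor(c['image'],cv2.COLOR_RGB2HSV).astype(int);H,S,V=[hsv[...,i] for i in range(3)]
b=(H>100)&(H<125)&(S>130);m=np.zeros(b.shape,np.uint8);m[195:265,245:335]=((S<70)&(V>110)|b)[195:265,245:335]
print(m.sum())
n,l,s,ce=cv2.connectedComponentsWithStats(m);i=1+np.argmax(s[1:,4]);q=np.argwhere(l==i)[:,::-1]
print('bbox',s[i],'blue',b[195:265,245:335].sum())
lo=q[q[:,1]==q[:,1].max()];
print('lowest',lo[:,0].mean(),lo[0,1])
# predicted rim bbox for several heights
t=np.linspace(0,6.283,200)
for z in (.006,.009,.012,.015):
    P=np.array([proj(c,[.4964+.057*np.cos(a),-.2003+.057*np.sin(a),z]) for a in t]);print(z,P.min(0),P.max(0))
E
```

```text
time_s: 1.03
eef_pos: [0.3639, 0.136, 0.2314]
eef_rot: [0.0, 0.201, 0.98, 0.0]
force: [0.9, 1.1, -0.3]
width: 0.085
finger_force: 0.0
time_s: 1.87
eef_pos: [0.497, -0.198, 0.2303]
eef_rot: [-0.0, 0.203, 0.979, -0.0]
force: [-0.4, -0.2, 0.0]
width: 0.0851
finger_force: 0.0
time_s: 2.62
eef_pos: [0.496, -0.1929, 0.2311]
eef_rot: [-0.0, 0.618, 0.786, -0.0]
force: [-0.3, 0.3, -0.2]
width: 0.0851
finger_force: 0.0
t 2.62 pos [ 0.496  -0.1929  0.2311] yawY 13.69 F [-0.3  0.3 -0.2] M [-0.02  0.02  0.02] w 0.0851 ff 0.0
shift cm [-0.75 -0.13 14.11] turn -0.11 tilt [-0.0003  0.0002]
1472
bbox [ 256  203   55   38 1351] blue 137
lowest 287.5 240
0.006 [263.99822792 206.81945998] [309.91265376 239.6987387 ]
0.009 [263.92172731 205.97268754] [309.91137871 238.85928377]
0.012 [263.84497564 205.12321682] [309.91009949 238.01700213]
0.015 [263.76797165 204.27103487] [309.90881608 237.1718795 ]
```

```bash
python3 -m crank '[[8.5,-0.7,-0.1,3,0],[8.5,0,0,3.5,0],[8.5,0,0,3.5,0],[8.5,0,0,3.5,0],[8.5,0,0,3,0],[8.5,0,0,0,0],[8.5,0,0,0,0]]'
python3 - <<'E'
from h import *
go([.4965,-.2005,.018],13.8)
c=cap('scene','d.png');t=cap('top')
cv2.imwrite('pics/d.png',np.hstack([cv2.resize(c['image'][150:270,220:360],(400,343)),cv2.resize(t['image'][215:315,365:480],(394,343))])[:,:,::-1])
E
```

```text
time_s: 3.25
eef_pos: [0.4965, -0.1998, 0.066]
eef_rot: [-0.001, 0.614, 0.789, -0.0]
force: [0.2, 0.2, 0.3]
width: 0.0853
finger_force: 0.0
t 3.25 pos [ 0.4965 -0.1998  0.066 ] yawY 14.17 F [0.2 0.2 0.3] M [ 0.02 -0.03 -0.03] w 0.0853 ff 0.0
shift cm [-0.07 -0.    4.8 ] turn 0.37 tilt [-0.0021  0.001 ]
```

View pics/d.png

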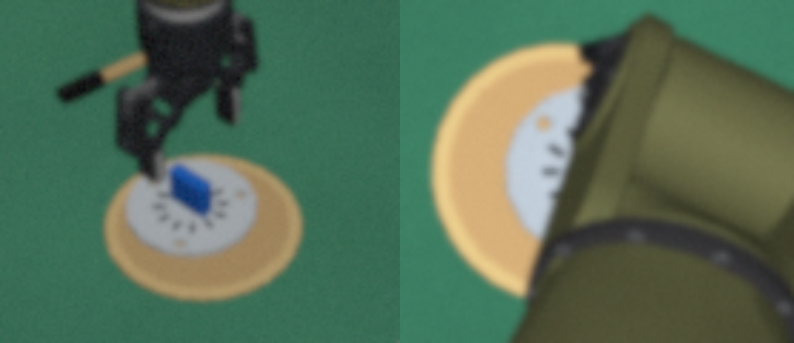

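The fingers straddle the blue grip along its thin direction (grip at about (190,190) in the left crop). I'll descend and close.

```bash
python3 -m crank '[[8.5,0,0,2.4,0.4],[8.5,0,0,2.2,0],[8.5,0,0,0.2,0],[8.5,0,0,0,0],[1,0,0,0,0],[1,0,0,0,0],[1,0,0,0,0],[1,0,0,0,0],[1,0,0,0,0],[1,0,0,0,0]]'
python3 -m crank '[[1,0,0,0,0],[1,0,0,0,0],[1,0,0,0,0],[1,0,0,0,0],[1,0,0,0,0]]'
python3 -c "
from h import *
go([.456,.1763,.2],54.7)"
```

```text
time_s: 4.18
eef_pos: [0.497, -0.2001, 0.0188]
eef_rot: [0.0, 0.618, 0.786, 0.0]
force: [-3.8, 1.1, 5.3]
width: 0.0132
finger_force: 58.2
time_s: 4.6
eef_pos: [0.4971, -0.2001, 0.0188]
eef_rot: [0.0, 0.618, 0.786, 0.0]
force: [-0.5, -0.2, 5.8]
width: 0.0135
finger_force: 59.8
t 4.6 pos [ 0.4971 -0.2001  0.0188] yawY 13.61 F [-0.5 -0.2  5.8] M [0.07 0.18 0.01] w 0.0135 ff 59.84175682067871
shift cm [ 37.55   4.88 -18.14] turn -41.09 tilt [ 0.0006 -0.0003]
```

```bash
python3 -m crank '[[1,0,0,-1,0],[1,0,0,-2,0],[1,0,0,-3,0],[1,0,0,-3,0],[1,0,0,-3,0],[1,0,0,-3,0],[1,0,0,-2,0],[1,0,0,-1.2,0],[1,0,0,0,0],[1,0,0,0,0]]'
python3 -m crank '[[1,1.5,0.2,0,0],[1,2.5,0.3,0,0],[1,3,0.4,0,0],[1,3,0.4,0,0],[1,3,0.4,0,0],[1,3,0.4,0,0],[1,3,0.4,0,0],[1,3,0.4,0,0],[1,3,0.4,0,0],[1,3,0.4,0,0]]'
python3 -c "
from h import *
go([.456,.1763,.2],54.7)"
```

```text
time_s: 5.43
eef_pos: [0.4967, -0.2, 0.2005]
eef_rot: [0.0, 0.618, 0.786, 0.0]
force: [-0.7, -0.5, -1.6]
width: 0.0129
finger_force: 58.7
time_s: 6.27
eef_pos: [0.4656, 0.0827, 0.1991]
eef_rot: [-0.001, 0.618, 0.786, -0.001]
force: [0.3, -0.0, -1.0]
width: 0.0131
finger_force: 58.7
t 6.27 pos [0.4656 0.0827 0.1991] yawY 13.61 F [ 0.3 -0.  -1. ] M [ 0.03 -0.03 -0.03] w 0.0131 ff 58.74436855316162
shift cm [ 9.32  1.27 -0.09] turn -41.09 tilt [-0.0022 -0.0001]
```

```bash
python3 -m crank '[[1,3,0.4,0,0],[1,2.8,0.4,0,0],[1,2,0.3,0,0],[1,0.8,0.1,0,0],[1,0,0,0,0],[1,0,0,0,-4],[1,0,0,0,-6],[1,0,0,0,-6],[1,0,0,0,-6],[1,0,0,0,-6]]'
python3 -m crank '[[1,0,0,0,-6],[1,0,0,0,-5],[1,0,0,0,-2],[1,0,0,0,0],[1,0,0,0,0],[1,0,0,0,0]]'
python3 - <<'E'
from h import *
go([.456,.1763,.2],54.7)
c=cap('scene');a=c['image'][130:330,290:500]
hs=cv2.cvtColor(c['image'],cv2.COLOR_RGB2HSV)
cv2.imwrite('pics/e.png',cv2.resize(a,(630,600),interpolation=cv2.INTER_CUBIC)[:,:,::-1])
E
```

```text
time_s: 7.1
eef_pos: [0.4581, 0.1661, 0.1996]
eef_rot: [-0.0, 0.408, 0.913, -0.0]
force: [-0.8, -1.0, -1.5]
width: 0.0131
finger_force: 58.7
time_s: 7.6
eef_pos: [0.4583, 0.1667, 0.2]
eef_rot: [-0.0, 0.305, 0.952, -0.0]
force: [-0.6, 0.3, -1.3]
width: 0.0131
finger_force: 58.7
t 7.6 pos [0.4583 0.1667 0.2   ] yawY 54.49 F [-0.6  0.3 -1.3] M [ 0.05 -0.03  0.02] w 0.0131 ff 58.70232045650482
shift cm [0.74 0.65 0.  ] turn -0.21 tilt [-0.0005 -0.0002]
```

View pics/e.png

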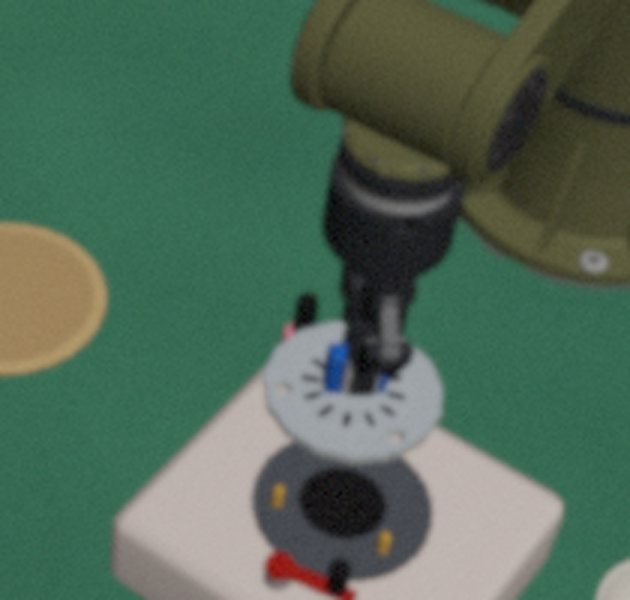

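The guard is held flat, with holes at (283,390) and (397,435) in the crop and the studs below. I'll centre it and lower it to near the stud tips.

```bash
python3 -m crank '[[1,0.74,0.65,1,-0.2],[1,0,0,2,0],[1,0,0,2,0],[1,0,0,1.5,0],[1,0,0,1,0],[1,0,0,0,0],[1,0,0,0,0]]'
cat > m.py <<'E'
from h import *
import sys
def holes(ztop):
    c=cap('scene',sys.argv[1] if len(sys.argv)>1 else None);im=c['image'];hsv=cv2.cvtColor(im,cv2.COLOR_RGB2HSV).astype(int);H,S,V=[hsv[...,i] for i in range(3)]
    b=(H>100)&(H<125)&(S>130)
    return c,H,S,V,b
c,H,S,V,b=holes(0)
E
python3 - <<'E'
from h import *
go([.456,.1763,.118],54.7)
E
```

```text
time_s: 8.23
eef_pos: [0.456, 0.1771, 0.1251]
eef_rot: [-0.0, 0.302, 0.953, -0.0]
force: [0.4, -0.3, -1.4]
width: 0.0131
finger_force: 58.7
t 8.23 pos [0.456  0.1771 0.1251] yawY 54.81 F [ 0.4 -0.3 -1.4] M [-0.   -0.03 -0.  ] w 0.0131 ff 58.73333930969238
shift cm [-0.05 -0.06  0.71] turn 0.11 tilt [-0.0006 -0.0001]
```

```bash
python3 -m crank '[[1,-0.05,-0.06,0.4,0],[1,0,0,0.3,0],[1,0,0,0.1,0],[1,0,0,0,0],[1,0,0,0,0]]'; for i in 1; do python3 -m crank '[[1,0,0,0.1,0],[1,0,0,0,0]]'; done;  python3 -m crank '[[1,0,0,0.1,0],[1,0,0,0,0]]'; python3 -m crank '[[1,0,0,0.1,0],[1,0,0,0,0]]'
```

```text
time_s: 8.65
eef_pos: [0.4562, 0.1761, 0.1175]
eef_rot: [0.0, 0.302, 0.953, 0.0]
force: [0.4, 0.5, -1.9]
width: 0.0133
finger_force: 58.7
time_s: 8.82
eef_pos: [0.4561, 0.1761, 0.1163]
eef_rot: [0.0, 0.302, 0.953, 0.0]
force: [-0.4, 0.1, -1.2]
width: 0.0128
finger_force: 58.7
time_s: 8.98
eef_pos: [0.4561, 0.176, 0.1152]
eef_rot: [-0.0, 0.302, 0.953, -0.0]
force: [0.0, 0.3, -2.5]
width: 0.0132
finger_force: 58.7
time_s: 9.15
eef_pos: [0.4561, 0.176, 0.1141]
eef_rot: [-0.0, 0.302, 0.953, -0.0]
force: [0.0, 0.7, -1.8]
width: 0.0129
finger_force: 58.7
```

```bash
for i in 1; do python3 -m crank '[[1,0,0,0.1,0],[1,0,0,0,0]]'; done;  python3 -m crank '[[1,0,0,0.1,0],[1,0,0,0,0]]'; python3 -m crank '[[1,0,0,0.1,0],[1,0,0,0,0]]'|grep -E "pos|force"; python3 - <<'E'
from h import *
go([.456,.1763,.11],54.7)
c=cap('scene');a=c['image'][220:350,320:490]
cv2.imwrite('pics/f.png',cv2.resize(a,(784,600),interpolation=cv2.INTER_CUBIC)[:,:,::-1])
E
```

```text
time_s: 9.32
eef_pos: [0.4561, 0.176, 0.1131]
eef_rot: [-0.0, 0.302, 0.953, -0.0]
force: [-0.3, -0.1, -2.2]
width: 0.0131
finger_force: 58.7
time_s: 9.48
eef_pos: [0.4561, 0.1761, 0.1121]
eef_rot: [-0.0, 0.302, 0.953, -0.0]
force: [-0.2, -0.2, -2.2]
width: 0.0134
finger_force: 58.7
eef_pos: [0.4561, 0.176, 0.1111]
force: [-0.5, 0.3, -2.7]
finger_force: 58.7
t 9.65 pos [0.4561 0.176  0.1111] yawY 54.81 F [-0.5  0.3 -2.7] M [-0.03 -0.05  0.03] w 0.0125 ff 58.7317031621933
shift cm [0.02 0.02 0.11] turn 0.11 tilt [-0.0002 -0.    ]
```

View pics/f.png

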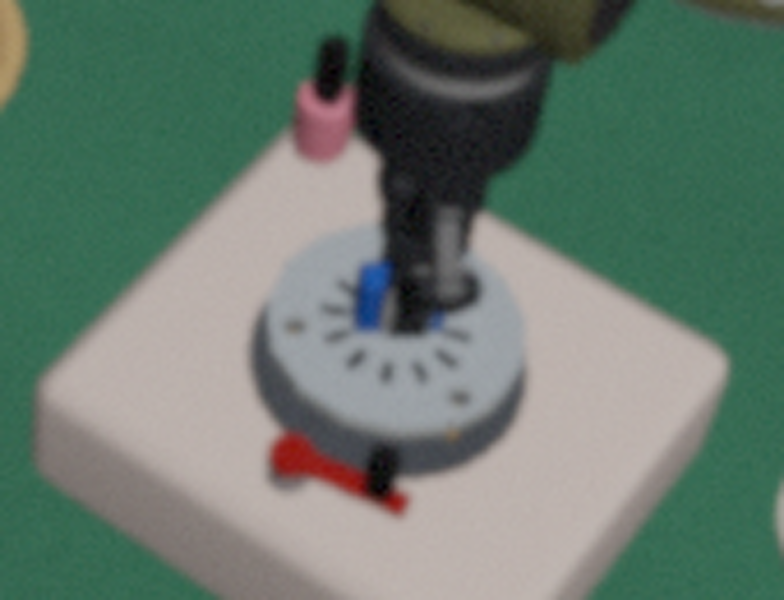

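The guard hovers just above the studs: holes at crop (295,326) and (459,397), with a stud showing under the rim at (453,435). I'll continue down gently.

```bash
python3 -m crank '[[1,0,0,0.1,0],[1,0,0,0,0]]'|grep -E "pos|force:";  python3 -m crank '[[1,0,0,0.1,0],[1,0,0,0,0]]'|grep -E "pos|force:"; python3 -m crank '[[1,0,0,0.1,0],[1,0,0,0,0]]'|grep -E "pos|force:"
```

```text
eef_pos: [0.4561, 0.176, 0.1102]
force: [-0.4, -0.0, -1.2]
finger_force: 58.7
eef_pos: [0.4561, 0.176, 0.1091]
force: [0.2, -0.1, -1.2]
finger_force: 58.7
eef_pos: [0.4561, 0.176, 0.1081]
force: [-1.0, -0.0, -2.1]
finger_force: 58.7
```

```bash
python3 -m crank '[[1,0,0,0.1,0],[1,0,0,0,0]]'|grep -E "pos|force:";  python3 -m crank '[[1,0,0,0.1,0],[1,0,0,0,0]]'|grep -E "pos|force:"; python3 -m crank '[[1,0,0,0.1,0],[1,0,0,0,0]]'|grep -E "pos|force:"; python3 - <<'E'
from h import *
go([.456,.1763,.11],54.7)
c=cap('scene');a=c['image'][250:330,350:450]
cv2.imwrite('pics/g.png',cv2.resize(a,(750,600),interpolation=cv2.INTER_CUBIC)[:,:,::-1])
E
```

```text
eef_pos: [0.4561, 0.176, 0.1071]
force: [0.7, -0.1, -1.8]
finger_force: 58.7
eef_pos: [0.4561, 0.176, 0.1061]
force: [-0.8, -0.1, -2.0]
finger_force: 58.7
eef_pos: [0.4561, 0.176, 0.1051]
force: [0.6, 0.2, -1.6]
finger_force: 58.7
t 10.7 pos [0.4561 0.176  0.1051] yawY 54.81 F [ 0.6  0.2 -1.6] M [0.01 0.01 0.02] w 0.0128 ff 58.732754588127136
shift cm [ 0.02  0.02 -0.49] turn 0.11 tilt [-0.0002 -0.0001]
```

View pics/g.png

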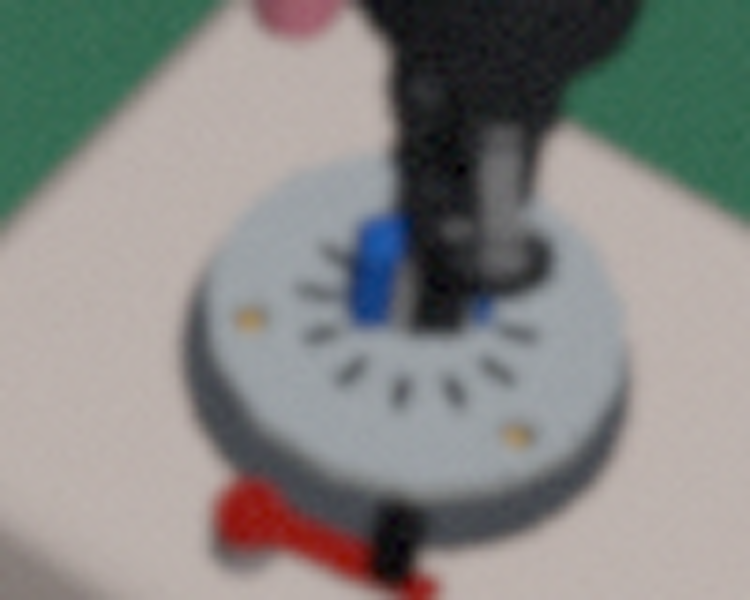

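Brass shows in both visible holes, at crop (250,318) and (517,434), so the studs line up and there is no contact force. I'll continue gently down.

```bash
for k in a; do python3 -m crank '[[1,0,0,0.15,0],[1,0,0,0,0]]'|grep -E "pos|force:"; python3 -m crank '[[1,0,0,0.15,0],[1,0,0,0,0]]'|grep -E "pos|force:"; python3 -m crank '[[1,0,0,0.15,0],[1,0,0,0,0]]'|grep -E "pos|force:"; done;python3 -c "
from h import *
go([.456,.1763,.1],54.7)"
```

```text
eef_pos: [0.4561, 0.176, 0.1036]
force: [0.3, -0.7, -1.3]
finger_force: 58.7
eef_pos: [0.456, 0.176, 0.102]
force: [-1.1, -0.2, -1.3]
finger_force: 58.7
eef_pos: [0.456, 0.176, 0.1005]
force: [0.3, -0.7, -2.4]
finger_force: 58.7
t 11.25 pos [0.456  0.176  0.1005] yawY 54.81 F [ 0.3 -0.7 -2.4] M [-0.01  0.04 -0.01] w 0.0129 ff 58.73330354690552
shift cm [0.02 0.02 0.05] turn 0.11 tilt [-0.0003 -0.0001]
```

```bash
for k in a; do python3 -m crank '[[1,0,0,0.15,0],[1,0,0,0,0]]'|grep -E "pos|force:"; python3 -m crank '[[1,0,0,0.15,0],[1,0,0,0,0]]'|grep -E "pos|force:"; python3 -m crank '[[1,0,0,0.15,0],[1,0,0,0,0]]'|grep -E "pos|force:"; done;python3 -c "
from h import *
go([.456,.1763,.1],54.7)"
```

```text
eef_pos: [0.4561, 0.176, 0.0991]
force: [0.2, -0.4, -2.0]
finger_force: 58.7
eef_pos: [0.456, 0.176, 0.0975]
force: [0.3, 0.3, -1.6]
finger_force: 58.7
eef_pos: [0.456, 0.176, 0.096]
force: [-0.1, -0.6, -1.5]
finger_force: 58.7
t 11.75 pos [0.456 0.176 0.096] yawY 54.81 F [-0.1 -0.6 -1.5] M [ 0.04 -0.    0.01] w 0.0134 ff 58.733351826667786
shift cm [ 0.02  0.02 -0.4 ] turn 0.11 tilt [-0.0003 -0.0001]
```

```bash
for k in a; do python3 -m crank '[[1,0,0,0.1,0],[1,0,0,0,0]]'|grep -E "pos|force:"; python3 -m crank '[[1,0,0,0.1,0],[1,0,0,0,0]]'|grep -E "pos|force:"; python3 -m crank '[[1,0,0,0.1,0],[1,0,0,0,0]]'|grep -E "pos|force:"; done
```

```text
eef_pos: [0.4561, 0.176, 0.0951]
force: [0.3, 0.3, -2.5]
finger_force: 58.7
eef_pos: [0.4561, 0.176, 0.0941]
force: [-0.5, 0.3, -1.7]
finger_force: 58.7
eef_pos: [0.4561, 0.176, 0.0931]
force: [-0.5, -0.2, -2.2]
finger_force: 58.7
```

```bash
python3 -c "
from h import *
go([.456,.1763,.1],54.7)"
```

```text
t 12.25 pos [0.4561 0.176  0.0931] yawY 54.81 F [-0.5 -0.2 -2.2] M [-0.03  0.02 -0.03] w 0.0131 ff 58.732041120529175
shift cm [ 0.02  0.02 -0.69] turn 0.11 tilt [-0.0002 -0.0001]
```

```bash
python3 -m crank '[[1,0,0,0.1,0],[1,0,0,0,0]]'|grep -E "pos|force:"; python3 -m crank '[[1,0,0,0.1,0],[1,0,0,0,0]]'|grep -E "pos|force:"; python3 -m crank '[[1,0,0,0.07,0],[1,0,0,0,0]]'|grep -E "pos|force:"; python3 -c "
from h import *
go([.456,.1763,.1],54.7)"
```

```text
eef_pos: [0.4561, 0.176, 0.0921]
force: [-0.8, 1.6, -1.9]
finger_force: 58.7
eef_pos: [0.4562, 0.1761, 0.0917]
force: [-3.6, -1.5, 5.6]
finger_force: 59.7
eef_pos: [0.4563, 0.1761, 0.0917]
force: [-7.0, -1.7, 14.7]
finger_force: 61.2
t 12.75 pos [0.4563 0.1761 0.0917] yawY 54.81 F [-7.  -1.7 14.7] M [-0.38  1.19 -0.02] w 0.0131 ff 61.229276061058044
shift cm [ 0.03 -0.   -0.83] turn 0.11 tilt [0.0006 0.0001]
```

```bash
python3 -m crank '[[1,0,0,-0.1,0],[1,0,0,0,0],[4,0,0,0,0],[4,0,0,0,0],[4,0,0,0,0],[4,0,0,0,0],[4,0,0,0,0]]'; python3 -m crank '[[4,0,0,-2,0],[4,0,0,-3,0],[4,0,0,-4,0],[4,0,0,-4,0],[4,0,0,-2,0],[4,0,0,0,0]]'
python3 - <<'E'
from h import *
go([.456,.1763,.1],54.7)
c=cap('scene');a=c['image'][240:340,340:473]
cv2.imwrite('pics/i.png',cv2.resize(a,(798,600),interpolation=cv2.INTER_CUBIC)[:,:,::-1])
t=np.linspace(0,6.283,300)
for z in (.085,.088,.091,.095):
    P=np.array([proj(c,[.456+.057*np.cos(a),.1763+.057*np.sin(a),z]) for a in t]);print(z,np.round((P.min(0)-[340,240])*6),np.round((P.max(0)-[340,240])*6))
P=np.array([proj(c,[.456+.062*np.cos(a),.1763+.062*np.sin(a),.079]) for a in t]);print('plate',np.round((P.min(0)-[340,240])*6),np.round((P.max(0)-[340,240])*6))
E
```

```text
time_s: 13.33
eef_pos: [0.4561, 0.176, 0.0915]
eef_rot: [-0.0, 0.302, 0.953, -0.0]
force: [1.0, -0.3, -0.7]
width: 0.0401
finger_force: 0.0
time_s: 13.83
eef_pos: [0.4575, 0.1765, 0.2464]
eef_rot: [0.003, 0.302, 0.953, 0.002]
force: [-0.0, -0.5, -0.3]
width: 0.0399
finger_force: 0.0
t 13.83 pos [0.4575 0.1765 0.2464] yawY 54.81 F [-0.  -0.5 -0.3] M [-0.02 -0.07 -0.01] w 0.0399 ff 0.0
shift cm [ 0.18 -0.19 14.64] turn 0.11 tilt [0.0075 0.0023]
0.085 [220. 201.] [555. 469.]
0.088 [221. 195.] [557. 464.]
0.091 [222. 190.] [558. 459.]
0.095 [223. 183.] [560. 452.]
plate [204. 200.] [567. 492.]
```

View pics/i.png

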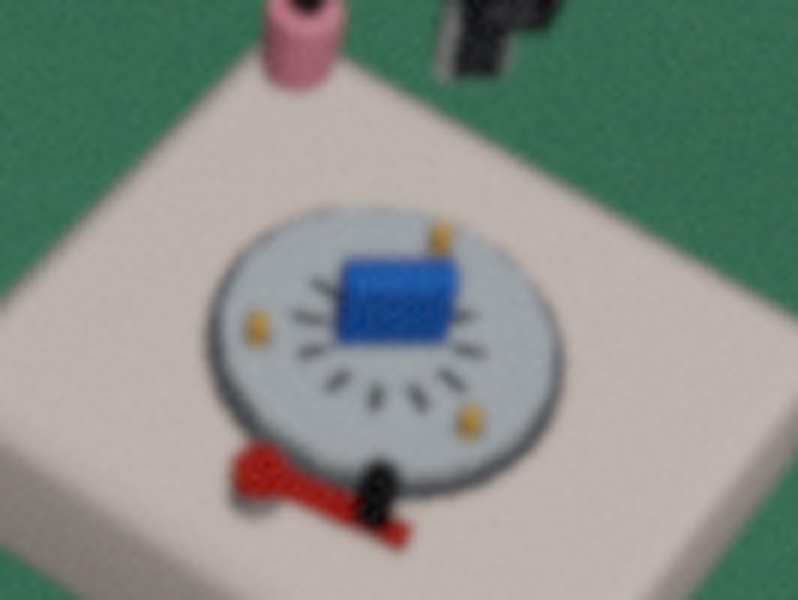

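The guard sits flat with all three studs protruding through its holes at (257,328), (440,238), (470,420). The latch pivot is at (262,470) and the knob at (379,468). Now I turn the tool and close the fingers for pushing.

```bash
python3 -m crank '[[0,0,0,0,7],[0,0,0,0,7],[0,0,0,0,7],[0,0,0,0,7],[0,0,0,0,7],[0,0,0,0,7],[0,0,0,0,7],[0,0,0,0,7],[0,0,0,0,7],[0,0,0,0,7]]' >/dev/null; python3 -m crank '[[0,0,0,0,0],[0,0,0,0,0]]'
python3 - <<'E'
from h import *
go([.5163,.2549,.101],-15)
c=cap('scene');print('knob top pred',proj(c,[.5096,.2298,.119]),'pivot',proj(c,[.5314,.1963,.093]),'seen ~ (403.2,317.5),(383.7,318)')
E
```

```text
time_s: 14.88
eef_pos: [0.4559, 0.176, 0.2405]
eef_rot: [-0.0, 0.793, 0.609, -0.001]
force: [-0.3, -0.4, -0.7]
width: 0.0007
finger_force: 0.0
t 14.88 pos [0.4559 0.176  0.2405] yawY -14.97 F [-0.3 -0.4 -0.7] M [-0.02  0.03 -0.01] w 0.0007 ff 0.0
shift cm [ 9.2   3.82 13.94] turn 0.03 tilt [-0.0016 -0.0005]
knob top pred [404.64491095 315.73831494] pivot [383.2728291  317.19763523] seen ~ (403.2,317.5),(383.7,318)
```

```bash
python3 -m crank '[[0,2.3,1,0,0],[0,3,1.2,0,0],[0,3,1.2,0,0],[0,0.9,0.4,0,0],[0,0,0,3,0],[0,0,0,3.5,0],[0,0,0,3.5,0],[0,0,0,3,0],[0,0,0,0.9,0],[0,0,0,0,0]]'
python3 - <<'E'
from h import *
go([.5163,.2549,.101],-15)
x=np.array([np.cos(np.radians(75)),np.sin(np.radians(75))]);y=np.array([x[1],-x[0]])
P=np.array([.5314,.1963]);n=-x;a=None
for f in [123,131,139,147,155,163,171,179,187,195,198]:
    T=P+.04*np.array([np.cos(np.radians(f)),np.sin(np.radians(f))])-.018*n
    if a is not None: print(f,T.round(4),np.round([(T-a)@x*100,(T-a)@y*100],2))
    a=T
E
```

```text
time_s: 15.77
eef_pos: [0.5159, 0.2544, 0.1003]
eef_rot: [-0.001, 0.794, 0.608, -0.002]
force: [0.4, 0.5, 0.6]
width: -0.0
finger_force: 0.0
t 15.77 pos [0.5159 0.2544 0.1003] yawY -15.06 F [0.4 0.5 0.6] M [-0.03 -0.01 -0.  ] w -0.0 ff 0.0
shift cm [ 0.06  0.03 -0.07] turn -0.06 tilt [-0.0042 -0.0018]
131 [0.5098 0.2439] [-0.44 -0.34]
139 [0.5059 0.2399] [-0.48 -0.28]
147 [0.5025 0.2355] [-0.52 -0.21]
155 [0.4998 0.2306] [-0.54 -0.14]
163 [0.4978 0.2254] [-0.55 -0.06]
171 [0.4966 0.2199] [-0.56  0.02]
179 [0.4961 0.2144] [-0.55  0.1 ]
187 [0.4964 0.2088] [-0.53  0.17]
195 [0.4974 0.2033] [-0.5   0.24]
198 [0.498  0.2013] [-0.18  0.11]
```

```bash
python3 -m crank '[[0,-0.4,0,0,0],[0,-0.4,0,0,0],[0,-0.44,-0.34,0,0],[0,-0.48,-0.28,0,0],[0,-0.52,-0.21,0,0],[0,-0.54,-0.14,0,0]]'
python3 -m crank '[[0,-0.55,-0.06,0,0],[0,-0.56,0.02,0,0],[0,-0.55,0.1,0,0],[0,0,0,0,0]]'
python3 - <<'E'
from h import *
go([.498,.2013,.101],-15)
c=cap('scene');a=c['image'][220:340,340:500]
cv2.imwrite('pics/j.png',cv2.resize(a,(800,600),interpolation=cv2.INTER_CUBIC)[:,:,::-1])
E
```

```text
time_s: 16.27
eef_pos: [0.5006, 0.2309, 0.1047]
eef_rot: [0.0, 0.794, 0.608, 0.002]
force: [-1.3, 3.7, -0.3]
width: 0.0005
finger_force: 1.3
time_s: 16.6
eef_pos: [0.4968, 0.2133, 0.103]
eef_rot: [0.0, 0.795, 0.607, 0.0]
force: [0.8, 0.2, 0.2]
width: -0.0001
finger_force: 0.0
t 16.6 pos [0.4968 0.2133 0.103 ] yawY -15.23 F [0.8 0.2 0.2] M [-0.    0.05  0.02] w -0.0001 ff 0.0
shift cm [-1.12  0.43  0.2 ] turn -0.23 tilt [ 0.0006 -0.0002]
```

View pics/j.png

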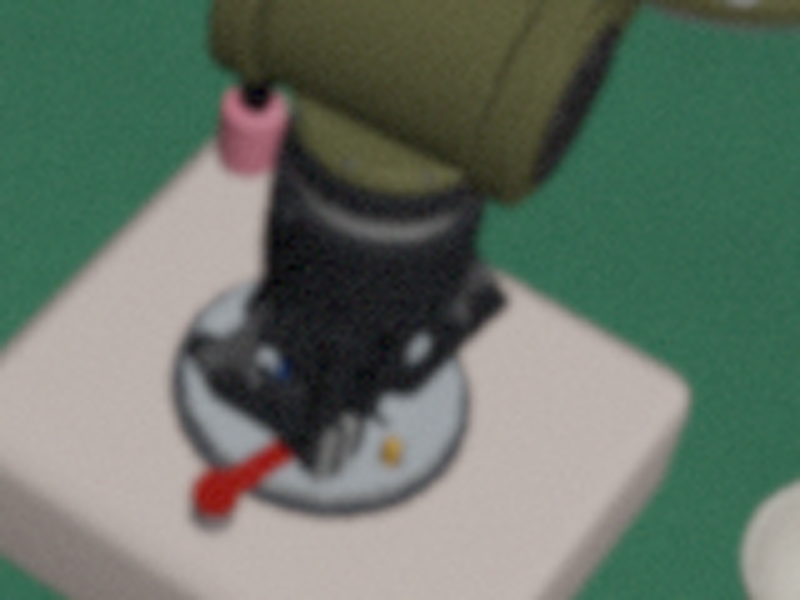

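The latch has swung over the disc (arm from (210,495) toward (290,450)). I'll keep pushing to the stop.

```bash
python3 -m crank '[[0,-0.53,0.17,0,0],[0,-0.4,0.2,0,0],[0,0,0,0,0]]'|grep -E "pos|force:";python3 -m crank '[[0,-0.15,0.07,0,0],[0,0,0,0,0]]'|grep -E "pos|force:";python3 -m crank '[[0,-0.1,0.05,0,0],[0,0,0,0,0]]'|grep -E "pos|force:"; python3 -c "
from h import *
go([.498,.2013,.101],-15)"
```

```text
eef_pos: [0.4978, 0.2037, 0.1025]
force: [0.0, -0.1, -0.6]
finger_force: 0.0
eef_pos: [0.498, 0.2026, 0.1025]
force: [-1.2, -0.3, -0.9]
finger_force: 0.0
eef_pos: [0.4981, 0.2017, 0.1025]
force: [0.1, -0.1, -1.1]
finger_force: 0.1
t 17.23 pos [0.4981 0.2017 0.1025] yawY -15.19 F [ 0.1 -0.1 -1.1] M [0.01 0.05 0.  ] w 0.0002 ff 0.09160312358289957
shift cm [-0.04 -0.    0.15] turn -0.19 tilt [-0.0001 -0.0001]
```

```bash
python3 -m crank '[[0,-0.1,0.03,0,0],[0,0,0,0,0]]'|grep -E "pos|force:";python3 -m crank '[[0,-0.1,0.03,0,0],[0,0,0,0,0]]'|grep -E "pos|force:";python3 -m crank '[[0,-0.1,0.03,0,0],[0,0,0,0,0]]'|grep -E "pos|force:"
```

```text
eef_pos: [0.4982, 0.2008, 0.1026]
force: [0.3, 2.9, 0.3]
finger_force: 1.0
eef_pos: [0.4983, 0.2005, 0.1026]
force: [0.6, 8.5, -2.2]
finger_force: 4.4
eef_pos: [0.4983, 0.2002, 0.1027]
force: [0.9, 15.8, -4.1]
finger_force: 7.7
```

The force rises sharply, so the latch is at its stop. I'll back off, raise the tool, move clear and look.

```bash
python3 -m crank '[[0,0.4,0,0,0],[0,0.8,0,0,0],[0,0,0,-2,0],[0,0,0,-4,0],[0,0,0,-4,0],[0,0,0,-3,0],[0,3,0,0,0],[0,3,0,0,0],[0,3,0,0,0],[0,0,0,0,0]]'
python3 -m crank '[[0,2,-1,0,0],[0,0,0,0,0],[0,0,0,0,0],[0,0,0,0,0]]'
python3 - <<'E'
from h import *
go([.498,.2013,.101],-15)
c=cap('scene')
a=cv2.resize(c['image'][170:430,230:490],(400,400),interpolation=cv2.INTER_CUBIC);b=cv2.resize(c['image'][260:330,350:420],(400,400),interpolation=cv2.INTER_CUBIC)
cv2.imwrite('pics/k.png',np.hstack([a,b])[:,:,::-1])
E
```

```text
time_s: 18.57
eef_pos: [0.5252, 0.3009, 0.2321]
eef_rot: [-0.0, 0.794, 0.608, -0.0]
force: [-1.3, -0.1, -1.3]
width: -0.0001
finger_force: 0.0
time_s: 18.9
eef_pos: [0.5206, 0.3186, 0.2325]
eef_rot: [0.0, 0.794, 0.607, -0.0]
force: [-0.1, 0.5, 0.1]
width: 0.0
finger_force: 0.0
t 18.9 pos [0.5206 0.3186 0.2325] yawY -15.19 F [-0.1  0.5  0.1] M [-0.    0.   -0.05] w 0.0 ff 0.0
shift cm [-11.9    0.9   13.16] turn -0.19 tilt [-0.0001 -0.0004]
```

View pics/k.png

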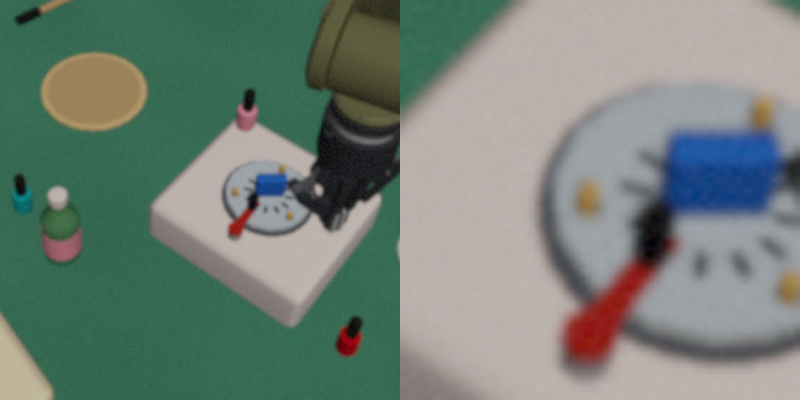

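The latch lies over the seated guard pointing at its axis (knob at crop (655,235)). The bottles are upright and the arm is clear.

```bash
python3 -c "
from cell import robot
print(robot.job_done())"
```

```text
the job is handed in; nothing more can be done
None
```

I handed the job in at about 19 s: the guard is fully home on the three studs, the red latch is swung in over it to its stop and released, the arm is clear, and I touched none of the bottles or the brush.

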